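Feed the lidded box along the drawer divider

TASK

Pick up the wooden push stick by its upright tab and, holding it, use its broad head to slide the closed wooden box along the divider rail, keeping the box against the rail all the way, until it is fully home against the end stop. Push the box only with the stick, never with the gripper or arm. Then stand the stick on the drawer floor on its flat underside, as it stood at first, and let go.

Things in the scene. Friction and masses are not known exactly. Their poses are not given: they have to be found in the camera images.
- divider: Fixed L-shaped plywood divider on the drawer floor (z=0), 30 mm high, 18 mm thick: long rail plus end stop. Origin on the floor at the inner corner. Rail face: plane x=0, wood on its +x side, from y=+18 to -300 mm. Stop face: plane y=0, wood on its +y side, from x=0 to -110 mm. The box is fed along +y (roughly robot's left) on the rail's -x (robot) side. Drawer walls 70 mm high.
- lid_box: Loose closed wooden box with a sliding lid, 70 (x) by 110 (y) by 45 mm high, 0.25-0.5 kg. Origin: centre of its underside. Starts with its long side within 4 mm of the rail's face and parallel to it, axes as the divider's, 100-150 mm short of the stop. Home, its origin is 35 mm from the rail's face and 55 mm from the stop's.
- push_stick_center (a point): Loose wooden push stick, 0.16 kg, standing on its flat underside. Point: middle of its upright grip tab, 45 mm above the underside; axes the stick's. Tab 18 mm thick (x), 45 long (y), top 90 mm up. Flat stem 22 wide, 16 high, reaches 80 mm behind the point (-y). Head at the front (+y): 60 wide (x), 16 thick, 32 high; its flat pushing face is 60 mm ahead of the point.
Mind the look-alikes: they are no part of the job. What is shaped like the lid_box but turquoise is not meant.

How it is judged:
By the outcome, as a careful person would: the job done as asked, in the order asked, and still so for the second after the job is handed in, with the robot touching nothing.
It also fails if it takes over 43 s, if anything falls off the work surface, if the arm or the gripper's body presses on something with over 40 N, if the wrist force passes 120 N, or if a joint passes its speed limit or range.

ROBOT

A 6-joint arm with a two-finger parallel gripper is mounted at the origin on the work surface. World frame = base frame: x ahead of the robot, y to its left, z up, the work surface at z = 0. Lengths are in m, angles in rad, forces in N, time in s.
With the tool pointing down it reaches from about 0.425 to 0.95 m from the base axis. Payload 3.5 kg.
Tool frame: the origin (TCP) lies at the very end of the fingers, on their centre line; the grasp point (between the pads) lies ctrl.grip_point_offset behind it (ctrl.grip_point_offset is the distance from the TCP to the grasp point, in m); z points along the fingers, y is the direction in which the jaws open and shut (so a half turn about z gives the same grasp; the last joint's range is limited). The gripper opens to 85 mm and grips with 20 to 120 N. Pads are 22 mm wide; open, the fingers measure 114 mm over their backs; the gripper's body (76 mm by 85 mm) begins 54 mm behind the grasp point. The pads swing forward as they close: fully open they stand 13 mm farther back than shut.
Start: joints at [-1.435, 0.286, 1.577, -0, 1.279, -0.15], TCP at [0.19, -0.648, 0.231] pointing down, gripper open.
Joint ranges: [-2.77, 2.77], [-0.9, 2.22], [0.21, 2.48], [-1.53, 4.67], [0.24, 2.81], [-2.84, 2.84]. Speed limits (rad/s): [2.79, 2.79, 3.14, 3.14, 3.14, 3.14].

INTERFACE

Orientations are given as a unit quaternion [x, y, z, w].
In Python, from plant import telemetry, imaging, ticket, finder, ctrl gives the robot as it stands. The module is installed in compiled form; this text tells all that it offers.
- The arm moves only by the shell command python3 -m crank 'ROWS' [FORCE]. ROWS is JSON, a list of rows, each a list of 7 numbers: the shift along the tool's x, y, z scaled (see below), then the turn, a rotation vector about the tool's x, y, z scaled (see below), then the opening, from 0 (shut) to 1 (fully open). A call has 1 to 12 rows; each row is the pose to reach, as a shift and turn from the pose commanded when the call began, along the tool's axes at that moment; what a row does not reach only later rows make up. The controller multiplies each number of a shift by 0.15 m and each number of a turn by 90 degrees. A row lasts 1/10 s, in which the tool goes at most 50 mm and 8.59 degrees, less where a joint would pass 70% of its speed; a pose out of reach is approached as far as the arm can. A call with a number of a shift or a turn outside -1 to 1 is refused whole. A call with a gripper value outside its range is refused whole. The fingers move at their own pace and stop on an object; FORCE is the grip in N (left out, the last holds). Time passes only in rows, so rows that repeat a pose let the fingers close. It gives the time, the measured TCP pose, the force and the opening at its end, in the units of the state.
- telemetry.get_state(): the state, without advancing time (a new reading comes with each control period).
- imaging.read_camera(name): name is "scene" or "top"; returns a dict with "pixels" (400x640x3 uint8, red, green, blue), "vfov" (degrees; the focal length in pixels is half the picture's height over the tangent of half this angle, whatever the lens; pixels are square), "cx", "cy" (the principal point, pixels), "rvec" (rotation vector, rad) and "tvec" (3), from world to camera coordinates, as OpenCV has them. Camera axes: x right, y down, z forward; pixel columns grow to the right and rows downward; lengths in m; the calibration is good to about 2 mm. A picture is of the moment at which its call begins. There is no depth.
- ticket.sign_off(): hands the job in, once; it reports no verdict.
Trained networks look in a picture, given as the dict that the camera call returned (one of the last four; its "shot" number tells which), for a name from the list of things; names that differ only in an ending like _2 or _b are one class to them, and where a whole thing is asked for, a point or a joint stands for the part that bears it (a point fixed in the world has none). Each returns a list of dicts, best first, with "confidence" (0 to 1); they miss things now and then, are a little off and sometimes report something else, mostly with a low value. They report only what shows in the picture. A call takes as long as a camera call. They do not tell look-alikes from the thing itself.
- finder.masks_of(label, picture): "pixels" (400x640 bool, what is visible of it) and "extent" ([left, top, right, bottom] in pixels, round what is visible of it).
- finder.pinpoint(label, picture): "location" ([row, column] in pixels: a listed point, or the origin of a listed thing).
The state is a dict: "time": time; "qpos": joint angles; "dq": joint speeds; "joint_efforts": joint torques, N m; "eef_pos": TCP position; "tcp_rot": TCP orientation; "contact_force": force on the tool from outside, world axes, zero at the start; "wrist_torque": the same for the moment, N m; "opening": opening from 0.0 (shut) to 1.0 (fully open).
Only numpy, scipy, OpenCV 4.12 (cv2) and the standard library are available. Lean on these libraries where they do the work, as an engineer would, in place of code of your own. Each camera call takes 0.05 s, during which the arm holds its last target.

## Working session

There is one attempt and no reset: what is moved stays moved. The work goes in short steps, Python scripts to look and compute and a shell command to move; the robot and the scene stay as the last step left them, time stands still between calls to the robot, and variables do not carry over. Pictures are saved under pics/ and viewed, and the job is handed in when it is done.

```bash
ls; mkdir -p pics
cat > h.py <<'E'
import numpy as np, cv2
from plant import telemetry, imaging, ticket, finder, ctrl
from scipy.spatial.transform import Rotation as R
def cam(name):
    p=imaging.read_camera(name); f=200/np.tan(np.radians(p['vfov'])/2)
    K=np.array([[f,0,p['cx']],[0,f,p['cy']],[0,0,1.]]); M=cv2.Rodrigues(np.array(p['rvec'],float))[0]
    return p,K,M,np.array(p['tvec'],float).ravel()
def ray(c,uv,z):
    p,K,M,t=c; d=M.T@np.linalg.inv(K)@np.array([uv[0],uv[1],1.]); o=-M.T@t
    return o+d*(z-o[2])/d[2]
def proj(c,X):
    p,K,M,t=c; q=(K@(M@np.atleast_2d(X).T+t[:,None])).T; return q[:,:2]/q[:,2:]
def save(c,n): cv2.imwrite('pics/'+n,c[0]['pixels'][:,:,::-1])
E
python3 - <<'E'
from h import *
print(telemetry.get_state(), ctrl.grip_point_offset)
for n in ['scene','top']:
    c=cam(n); save(c,n+'0.png'); print(n,[c[0][k] for k in ('vfov','cx','cy','rvec','tvec')], -c[2].T@c[3])
    for l in ['divider','lid_box','push_stick_center']:
        for m in finder.masks_of(l,c[0]): print(l,'mask',m['extent'],m['confidence'])
        for m in finder.pinpoint(l,c[0]): print(l,'pt',m['location'],m['confidence'])
E
```

```text
pics
{'time': 0.0, 'qpos': array([-1.43496081e+00,  2.87168048e-01,  1.57816609e+00,  3.24758169e-05,
        1.27858311e+00, -1.50023222e-01]), 'dq': array([-0.00042435, -0.00055596, -0.00023378,  0.00035062, -0.00052896,
       -0.00023591]), 'joint_efforts': array([ 2.15266400e-04, -4.05976760e+01, -2.92624140e+01, -1.31689303e-04,
        5.82674460e-03,  3.88209529e-06]), 'eef_pos': array([ 0.19026975, -0.64695402,  0.22995149]), 'tcp_rot': array([ 9.89802975e-01,  1.42438477e-01,  2.37888160e-05, -1.16215745e-03]), 'contact_force': array([ 0.47221357, -0.83515011, -1.15070397]), 'wrist_torque': array([ 0.0104462 , -0.03423225, -0.0023897 ]), 'opening': 1.0015622684211245} 0.0187
scene [55.64497523630596, 325.10675802273687, 201.84054112527306, array([ 1.23016201,  2.53469621, -0.7309209 ]), array([ 0.37461646, -0.31673062,  1.16959515])] [0.92250172 0.26367382 0.82950303]
divider mask [315.7, 201.2, 446.5, 297.2] 0.65
divider mask [335.5, 192.3, 388.4, 243.7] 0.55
divider pt [289.0, 407.8] 0.78
lid_box mask [334.7, 194.3, 387.4, 243.5] 0.84
lid_box mask [237.1, 212.8, 281.1, 268.0] 0.56
lid_box pt [240.7, 259.1] 0.91
lid_box pt [222.1, 362.0] 0.83
push_stick_center mask [252.0, 107.9, 298.3, 149.3] 0.58
push_stick_center pt [122.8, 272.4] 0.58
top [44.61644735064839, 323.95563599010626, 197.61084617654726, array([ 2.17434804, -2.16241743,  0.11730954]), array([-0.04020227,  0.5598254 ,  1.28492289])] [ 0.42156746 -0.03412698  1.33684844]
divider mask [212.3, 177.7, 335.3, 228.2] 0.84
divider pt [213.1, 292.4] 0.73
divider pt [188.7, 225.5] 0.69
lid_box mask [269.7, 199.8, 314.0, 228.4] 0.8
lid_box mask [327.4, 122.0, 374.9, 163.5] 0.69
lid_box pt [143.0, 350.3] 0.94
lid_box pt [213.6, 292.7] 0.76
push_stick_center mask [403.7, 234.8, 456.5, 257.0] 0.69
push_stick_center pt [243.5, 432.8] 0.96
```

View pics/scene0.png

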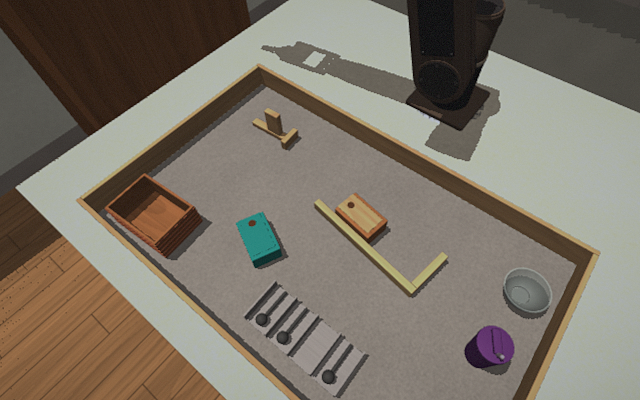

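View pics/top0.png

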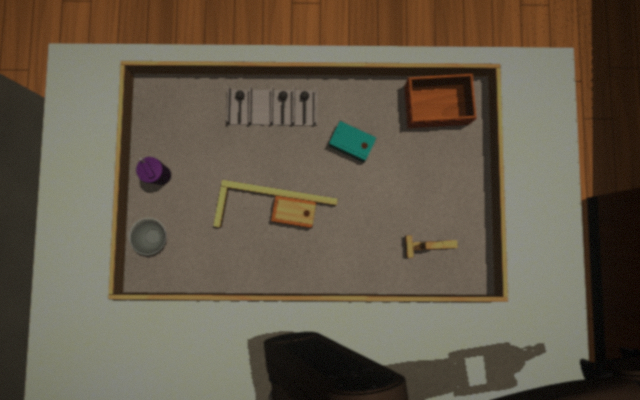

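Run:
```python
import cv2
a=cv2.imread('pics/top0.png')[110:290,190:470]; cv2.imwrite('pics/top0c.png',cv2.resize(a,None,fx=2.8,fy=2.8,interpolation=cv2.INTER_CUBIC))
a=cv2.imread('pics/scene0.png')[90:310,220:470]; cv2.imwrite('pics/scene0c.png',cv2.resize(a,None,fx=2.7,fy=2.7,interpolation=cv2.INTER_CUBIC))
```

```text
(no output)
```

View pics/top0c.png

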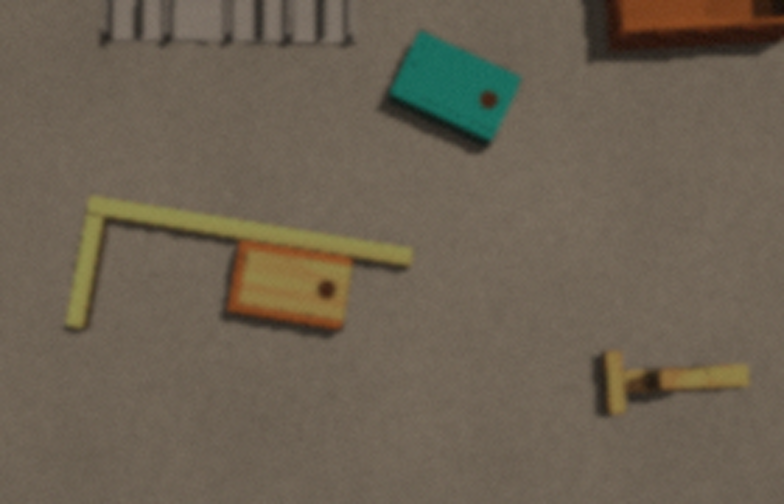

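View pics/scene0c.png

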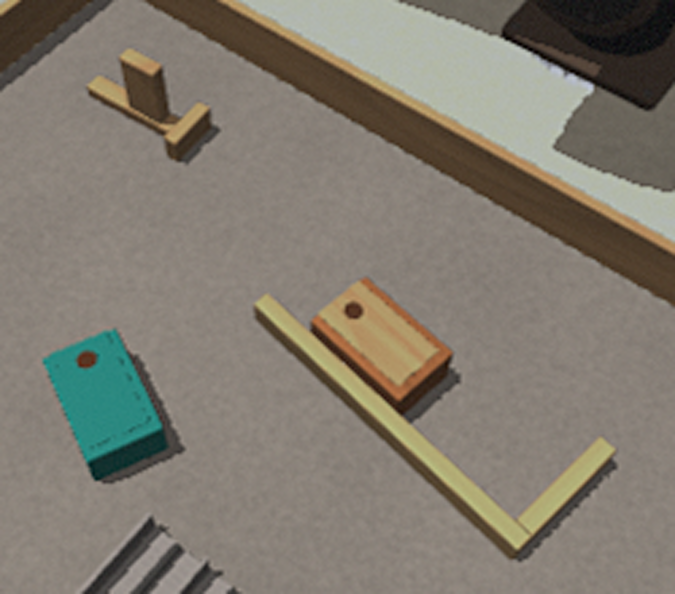

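The pictures show the wooden box at top (293,212) and scene (361,217), lying along the yellow rail. The turquoise look-alike is at top (351,142) and scene (259,240); I'm ignoring it. There is one push stick, at top (432,245) and scene (274,125), with its head toward the stop. The target is the wooden box, and the crops confirm that.

Next I'll fit the poses by silhouette.

```bash
cat >> h.py <<'E'
def bx(x0,x1,y0,y1,z0,z1): return np.array([[x,y,z] for x in(x0,x1) for y in(y0,y1) for z in(z0,z1)])/1000.
DIV=[bx(0,18,-300,18,0,30),bx(-110,0,0,18,0,30)]
BOX=[bx(-35,35,-55,55,0,45)]
STK=[bx(-9,9,-22.5,22.5,0,90),bx(-11,11,-80,50,0,16),bx(-30,30,44,60,0,32)]
def place(parts,x,y,th):
    m=R.from_euler('z',th).as_matrix(); return [P@m.T+[x,y,0] for P in parts]
S=4
def sil(c,parts):
    im=np.zeros((400*S,640*S),np.uint8)
    for P in parts:
        h=cv2.convexHull(((proj(c,P)+.5)*S-.5).astype(np.float32))
        cv2.fillConvexPoly(im,np.round(h).astype(np.int32),255)
    return cv2.resize(im,(640,400),interpolation=cv2.INTER_AREA)/255.
def fit(cs,masks,parts,x0,occ=None):
    from scipy.optimize import minimize
    def cost(v):
        s=0
        for i,(c,m) in enumerate(zip(cs,masks)):
            if m is None: continue
            q=sil(c,place(parts,v[0],v[1],v[2])); w=np.ones_like(q) if occ is None or occ[i] is None else 1-occ[i]
            s+=(w*(q-m)**2).sum()/max(m.sum(),1)
        return s
    best=None
    for st in (.01,.004):
        sim=np.array([x0]+[np.array(x0)+d for d in ([st,0,0],[0,st,0],[0,0,st*8])])
        r=minimize(cost,x0,method='Nelder-Mead',options=dict(initial_simplex=sim,xatol=1e-5,fatol=1e-5)); x0=r.x
    return r.x,r.fun
def colmask(c,lo,hi,ext,pad=6):
    # HSV threshold inside extent
    h=cv2.cvtColor(c[0]['pixels'],cv2.COLOR_RGB2HSV); m=cv2.inRange(h,np.array(lo),np.array(hi))
    k=np.zeros_like(m); x0,y0,x1,y1=[int(v) for v in ext]; k[y0-pad:y1+pad,x0-pad:x1+pad]=1
    return (m*k>0).astype(float)
E
python3 - <<'E'
from h import *
c=[cam('top'),cam('scene')]
hs=[cv2.cvtColor(a[0]['pixels'],cv2.COLOR_RGB2HSV) for a in c]
for i,pts in ((0,[(280,191),(219,210),(290,205),(300,222),(408,250),(445,244),(432,245),(350,215),(400,200)]),(1,[(360,245),(430,270),(360,215),(350,228),(372,238),(292,135),(272,122),(260,126),(330,160),(280,260)])):
    for u,v in pts: print(i,(u,v),hs[i][v,u])
E
```

```text
0 (280, 191) [ 28 112 143]
0 (219, 210) [ 28 117 142]
0 (290, 205) [ 20 142 140]
0 (300, 222) [ 16 160 123]
0 (408, 250) [ 20 141 132]
0 (445, 244) [ 23 128 141]
0 (432, 245) [ 19 139 143]
0 (350, 215) [ 16  59 117]
0 (400, 200) [ 18  56 113]
1 (360, 245) [ 26  91 169]
1 (430, 270) [ 29  83 178]
1 (360, 215) [ 20 105 178]
1 (350, 228) [ 22  95 179]
1 (372, 238) [ 15 155  51]
1 (292, 135) [ 17 113 120]
1 (272, 122) [ 15 112  82]
1 (260, 126) [ 19 105 163]
1 (330, 160) [ 14  31 139]
1 (280, 260) [10 24 64]
```

```bash
cat > see.py <<'E'
from h import *
import sys
def run(tag,c=None):
    c=[cam('top'),cam('scene')] 
    T=[88,60]
    E={'div':([205,172,345,238],[310,192,455,300]),'box':([262,192,322,235],[332,190,392,247]),'stk':([400,230,462,262],[248,103,302,153])}
    return c,T,E
if __name__=='__main__':
    c,T,E=run('')
    out={}
    for name,parts,x0s in (('div',DIV,(ray(c[0],(226,187),.03),)),('box',BOX,(ray(c[0],(293,212),.03),)),('stk',STK,(ray(c[0],(432,245),.045),))):
        ms=[]
        for i in (0,1):
            lo=[25 if name=='div' else 5,T[i],35]; hi=[40 if name=='div' else 24.5,255,255]
            if name!='div': hi[0]=24
            ms.append(colmask(c[i],lo,hi,E[name][i],0))
        p=x0s[0]; res={}
        th=-np.pi/2+ (np.pi if 0 else 0)
        # rail runs from corner (image left = +y?) 
        a=ray(c[0],(226,187),.03);b=ray(c[0],(336,201),.03); d=(a-b)[:2]; th=np.arctan2(d[1],d[0])-np.pi/2
        if name=='stk':
            a=ray(c[0],(408,246),.02);b=ray(c[0],(457,244),.016); d=(a-b)[:2]; th=np.arctan2(d[1],d[0])-np.pi/2
        for k,sel in (('both',[0,1]),('top',[0]),('scene',[1])):
            v,f=fit([c[i] for i in sel],[ms[i] for i in sel],parts,[p[0],p[1],th]); print(name,k,np.round(v[:2]*1000,1),round(np.degrees(v[2]),2),round(f,3)); out[name,k]=v
    for i,n in ((0,'top'),(1,'scene')):
        im=cv2.resize(c[i][0]['pixels'][:,:,::-1],None,fx=3,fy=3,interpolation=cv2.INTER_CUBIC)
        for name,parts in (('div',DIV),('box',BOX),('stk',STK)):
            for P in place(parts,*out[name,'both']):
                h=cv2.convexHull(((proj(c[i],P)+.5)*3-.5).astype(np.float32)).astype(np.int32); cv2.polylines(im,[h],True,(255,0,255),1)
        im=im[480:810,600:1400] if i==0 else im[300:900,700:1400]
        cv2.imwrite('pics/fit_%s.png'%n,im)
    dv=out['div','both']; 
    for n in('box','stk'):
        v=out[n,'both']; r=R.from_euler('z',-dv[2]).as_matrix()[:2,:2]@(v[:2]-dv[:2]); print(n,'in divider',np.round(r*1000,1),round(np.degrees(v[2]-dv[2]),2))
E
python3 see.py
```

```text
div both [587.1 225.3] -8.87 1.526
div top [589.8 230.1] -8.53 0.547
div scene [579. 223.] -8.83 0.879
box both [520.5  42.7] -8.89 0.332
box top [524.7  45.9] -7.72 0.133
box scene [517.9  41.5] -8.92 0.147
stk both [ 433.3 -318.6] 2.93 0.186
stk top [ 434.  -318.5] 3.02 0.042
stk scene [ 430.5 -321.1] 2.43 0.087
box in divider [ -37.7 -190.7] -0.02
stk in divider [ -68.1 -561.1] 11.8
```

View pics/fit_top.png

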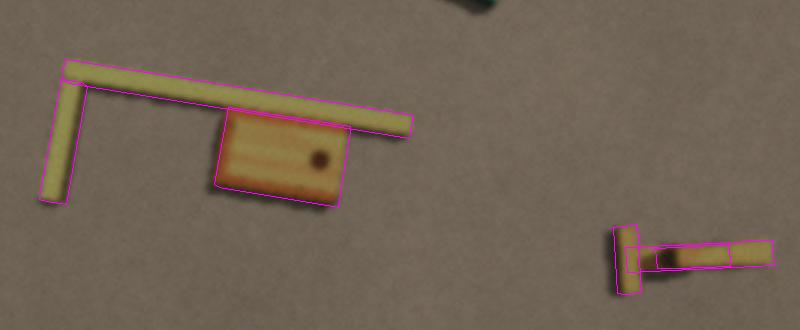

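View pics/fit_scene.png

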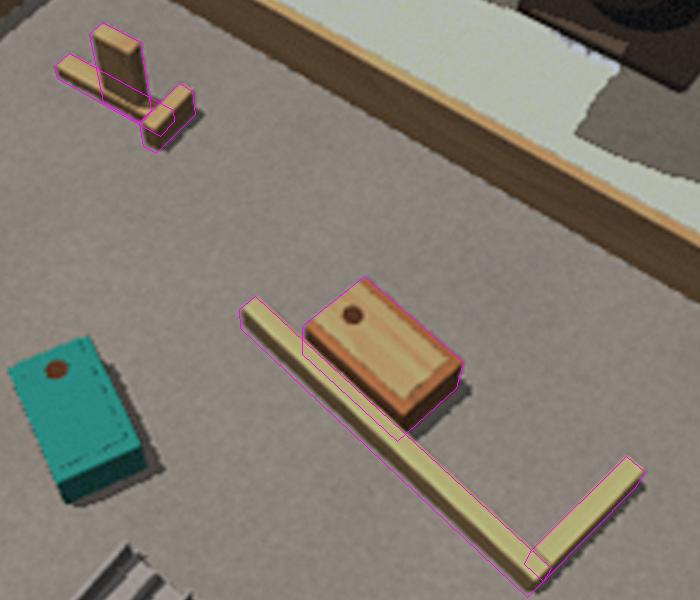

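```bash
cat > joint.py <<'E'
from h import *
from scipy.optimize import minimize
def masks(c,ext,T=(88,60),vmin=12):
    ms=[]
    for i in (0,1):
        px=cv2.GaussianBlur(c[i][0]['pixels'],(3,3),0.6); h=cv2.cvtColor(px,cv2.COLOR_RGB2HSV)
        m=((h[...,1]>T[i])&(h[...,2]>vmin)&(h[...,0]<45)).astype(np.uint8); k=np.zeros_like(m); x0,y0,x1,y1=ext[i]; k[y0:y1,x0:x1]=1
        ms.append((m*k).astype(float))
    return ms
def jfit(c,ms,v0,sel=(0,1)):
    # v in mm,mm,deg for div, and box
    def cost(v):
        parts=place(DIV,v[0]/1e3,v[1]/1e3,np.radians(v[2]))+place(BOX,v[3]/1e3,v[4]/1e3,np.radians(v[5]))
        return sum(((sil(c[i],parts)-ms[i])**2).sum()/ms[i].sum() for i in sel)
    x=np.array(v0,float)
    for st in (5,2,1):
        sim=np.vstack([x]+[x+d for d in np.diag([st,st,st/3,st,st,st/3])])
        r=minimize(cost,x,method='Nelder-Mead',options=dict(initial_simplex=sim,xatol=.02,fatol=1e-5,maxiter=600)); x=r.x
    return x,r.fun
def rel(v):
    r=R.from_euler('z',-v[2],degrees=True).as_matrix()[:2,:2]@(v[3:5]-v[:2]); return np.round([*r,v[5]-v[2]],1)
EXT=([205,172,345,238],[310,190,455,302])
if __name__=='__main__':
    c=[cam('top'),cam('scene')]; ms=masks(c,EXT)
    for i in (0,1):
        x0,y0,x1,y1=EXT[i]; cv2.imwrite('pics/m%d.png'%i,cv2.resize(ms[i][y0:y1,x0:x1]*255,None,fx=4,fy=4,interpolation=cv2.INTER_NEAREST))
    for s in ((0,1),(0,),(1,)):
        v,f=jfit(c,ms,[587,225,-8.9,520,43,-8.9],s); print(s,np.round(v,1),round(f,3),rel(v))
E
python3 joint.py
```

```text
(0, 1) [586.5 224.9  -8.9 520.1  44.   -8.2] 0.128 [ -37.5 -189.     0.7]
(0,) [588.2 226.6  -9.  520.3  46.5  -9.6] 0.028 [ -38.9 -188.5   -0.6]
(1,) [583.6 224.4  -8.8 519.8  42.   -7.5] 0.029 [ -35.1 -190.     1.4][ WARN:0@2.622] global loadsave.cpp:1063 imwrite_ Unsupported depth image for selected encoder is fallbacked to CV_8U.
```

```bash
python3 -c "
import cv2,numpy as np
a=cv2.imread('pics/m0.png');b=cv2.imread('pics/m1.png');w=max(a.shape[1],b.shape[1]);o=np.zeros((a.shape[0]+b.shape[0]+5,w,3),np.uint8)+90
o[:a.shape[0],:a.shape[1]]=a;o[a.shape[0]+5:,:b.shape[1]]=b;cv2.imwrite('pics/mm.png',cv2.resize(o,None,fx=.8,fy=.8))"
```

```text
(no output)
```

View pics/mm.png

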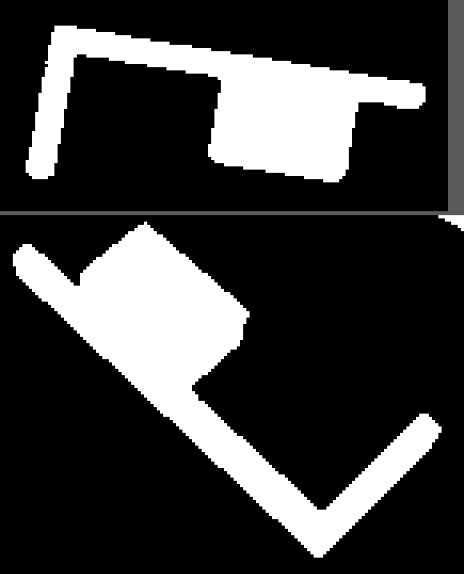

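Both fits agree to about 3 mm. In the divider frame the box is at about (-37,-189.5), 134 mm short of the stop, with a 2 mm gap to the rail. That matches the task description. I'll write a helper that gives the shift in tool units.

```bash
cat >> h.py <<'E'
DVP=np.array([.5865,.225,-8.9])
def go(x,y,z,phi):  # phi: heading (deg) of tool x, tool down
    s=telemetry.get_state(); A=R.from_quat(s['tcp_rot']); p=s['eef_pos']
    ph=np.radians(phi); B=np.array([[np.cos(ph),np.sin(ph),0],[np.sin(ph),-np.cos(ph),0],[0,0,-1]]).T.T
    B=np.column_stack([[np.cos(ph),np.sin(ph),0],[np.sin(ph),-np.cos(ph),0],[0,0,-1]])
    d=A.inv().apply(np.array([x,y,z])-p)/.15; t=(A.inv()*R.from_matrix(B)).as_rotvec()/(np.pi/2)
    print('shift',np.round(d,3),'turn',np.round(t,4),'pos',np.round(p*1e3,1),'phi',round(np.degrees(np.arctan2(*A.as_matrix()[1::-1,0])),2),'t',s['time'],'F',np.round(s['contact_force'],1),'op',round(s['opening'],3))
def div2w(x,y):
    r=R.from_euler('z',DVP[2],degrees=True).as_matrix()[:2,:2]@np.array([x,y]); return r+DVP[:2]
def w2div(p):
    return R.from_euler('z',-DVP[2],degrees=True).as_matrix()[:2,:2]@(np.array(p[:2])-DVP[:2])
E
python3 -c "
from h import *
go(.433,-.319,.17,92.9)"
```

```text
shift [ 2.17  -1.646  0.409] turn [ 0.     -0.     -0.8503] pos [ 190.3 -647.6  231.3] phi 16.37 t 1.0 F [-0.3  0.8 -1.1] op 0.998
```

```bash
python3 -m crank '[[1,-0.76,0,0,0,0,1],[1,-0.76,0,0,0,0,1],[1,-0.76,0,0,0,0,1],[1,-0.76,0,0,0,0,1],[1,-0.76,0,0,0,0,1]]' && python3 -m crank '[[0.9,-0.7,0.2,0,0,-0.85,1],[0.9,-0.7,0.2,0,0,-0.85,1],[0.9,-0.7,0.2,0,0,-0.85,1],[0.9,-0.7,0.2,0,0,-0.85,1],[0.9,-0.7,0.2,0,0,-0.85,1],[0.9,-0.7,0.2,0,0,-0.85,1],[0.9,-0.7,0.2,0,0,-0.85,1],[0.9,-0.7,0.2,0,0,-0.85,1],[0.9,-0.7,0.2,0,0,-0.85,1],[0.9,-0.7,0.2,0,0,-0.85,1],[0.9,-0.7,0.2,0,0,-0.85,1]]'; python3 -c "
from h import *
go(.433,-.319,.17,92.9)"
```

```text
time: 1.5
eef_pos: [0.3046, -0.4924, 0.2315]
tcp_rot: [0.989, 0.145, 0.001, -0.0]
contact_force: [0.5, 0.1, 0.4]
opening: 1.002
time: 2.6
eef_pos: [0.4019, -0.3577, 0.2014]
tcp_rot: [0.69, 0.723, -0.0, 0.0]
contact_force: [0.4, -0.9, 0.1]
opening: 1.002
shift [0.248 0.219 0.209] turn [ 0.      0.0002 -0.0025] pos [ 401.9 -357.7  201.4] phi 92.68 t 2.6 F [ 0.4 -0.9  0.1] op 1.002
```

```bash
python3 -m crank '[[0.25,0.22,0.3,0,0,0,1],[0.25,0.22,0.3,0,0,0,1],[0.25,0.22,0.3,0,0,0,1],[0.25,0.22,0.3,0,0,0,1]]'
python3 - <<'E'
from h import *
c=cam('scene'); a=c[0]['pixels'][40:200,200:350,::-1]; cv2.imwrite('pics/pre.png',cv2.resize(a,None,fx=3.5,fy=3.5,interpolation=cv2.INTER_CUBIC))
c=cam('top'); a=c[0]['pixels'][200:300,360:500,::-1]; cv2.imwrite('pics/pret.png',cv2.resize(a,None,fx=4,fy=4,interpolation=cv2.INTER_CUBIC))
go(.433,-.319,.037,92.9)
E
```

```text
time: 3.0
eef_pos: [0.4331, -0.3185, 0.1567]
tcp_rot: [0.689, 0.725, -0.0, 0.0]
contact_force: [-0.5, -0.5, 0.5]
opening: 1.001
shift [ 0.005 -0.003  0.805] turn [ 0.0008  0.0015 -0.0008] pos [ 433.4 -319.4  157.8] phi 92.83 t 3.1 F [-0.4 -0.8  0.2] op 1.0
```

View pics/pre.png

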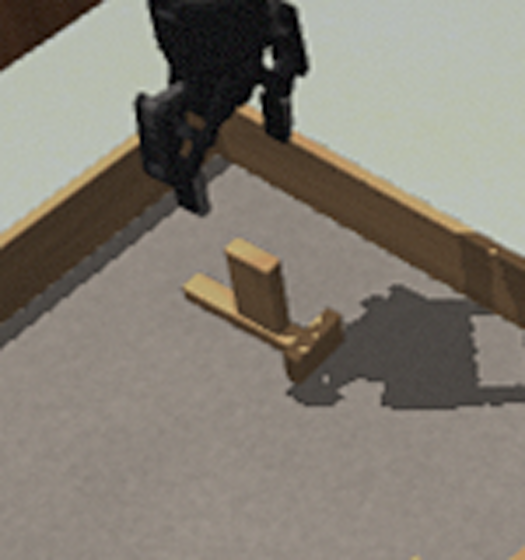

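View pics/pret.png

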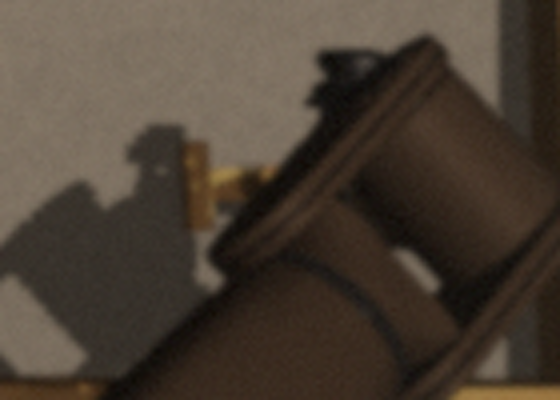

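```bash
python3 -m crank '[[0,0,0.2,0,0,0,1],[0,0,0.4,0,0,0,1],[0,0,0.6,0,0,0,1],[0,0,0.7,0,0,0,1],[0,0,0.8,0,0,0,1],[0,0,0.8,0,0,0,1],[0,0,0.8,0,0,0,0.5],[0,0,0.8,0,0,0,0.3],[0,0,0.8,0,0,0,0.2],[0,0,0.8,0,0,0,0],[0,0,0.8,0,0,0,0],[0,0,0.8,0,0,0,0]]' 50
python3 - <<'E'
from h import *
go(.433,-.319,.041,81.1)
E
```

```text
time: 4.3
eef_pos: [0.4335, -0.3183, 0.037]
tcp_rot: [0.689, 0.725, 0.0, 0.001]
contact_force: [0.3, 1.4, 2.5]
opening: 0.202
shift [-0.004 -0.003 -0.027] turn [0.0005 0.0004 0.1308] pos [ 433.5 -318.3   37. ] phi 92.87 t 4.3 F [0.3 1.4 2.5] op 0.202
```

```bash
python3 -m crank '[[0,0,0,0,0,0,0],[0,0,-0.1,0,0,0,0],[0,0,-0.2,0,0,0,0],[0,0,-0.3,0,0,0,0],[0,0,-0.3,0,0,0,0]]' 90
python3 - <<'E'
from h import *
c=cam('scene'); a=c[0]['pixels'][40:200,200:350,::-1]; cv2.imwrite('pics/lift.png',cv2.resize(a,None,fx=3.5,fy=3.5,interpolation=cv2.INTER_CUBIC))
x,y=div2w(-42,-335); print(x,y)
go(x,y,.08,81.1)
E
```

```text
time: 4.8
eef_pos: [0.4347, -0.3197, 0.0848]
tcp_rot: [0.689, 0.725, -0.0, 0.003]
contact_force: [0.5, -0.9, -1.4]
opening: 0.196
-92.73579377263616 -324.24371880816767
shift [-2125.585  -728.765     4.921] turn [0.0019 0.0019 0.1309] pos [ 434.  -319.    83.4] phi 92.88 t 4.85 F [-0.9  0.  -1. ] op 0.201
```

View pics/lift.png

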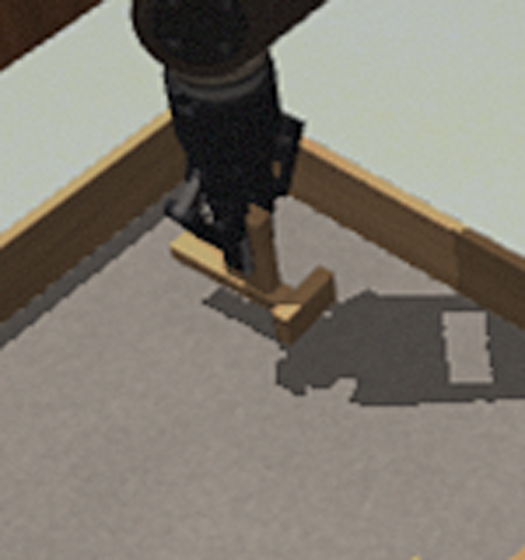

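Run:
```python
from h import *
x,y=div2w(-.042,-.330); print(x,y)
go(x,y,.083,81.1)
```

```text
0.4939512581588612 -0.09452891947932077
shift [ 1.475e+00  4.740e-01 -1.000e-03] turn [0.0019 0.0019 0.1309] pos [ 434.  -319.    83.4] phi 92.88 t 4.85 F [-0.9  0.  -1. ] op 0.201
```

```bash
python3 -m crank '[[0.24,0.08,0,0,0,0.03,0],[0.48,0.16,0,0,0,0.06,0],[0.72,0.24,0,0,0,0.1,0],[0.9,0.32,0,0,0,0.131,0],[1,0.4,0,0,0,0.131,0],[1,0.47,0,0,0,0.131,0],[1,0.47,0,0,0,0.131,0]]'
python3 - <<'E'
from h import *
x,y=div2w(-.042,-.330)
go(x,y,.083,81.1)
E
```

```text
time: 5.55
eef_pos: [0.4971, -0.165, 0.0814]
tcp_rot: [0.759, 0.651, 0.0, 0.001]
contact_force: [0.5, -0.5, -1.4]
opening: 0.197
shift [ 0.461 -0.093 -0.011] turn [0.0006 0.0004 0.0008] pos [ 497.1 -165.    81.4] phi 81.17 t 5.55 F [ 0.5 -0.5 -1.4] op 0.197
```

Now look at the held stick from both cameras, relative to where it should be.

```bash
python3 -m crank '[[0.1,-0.04,0,0,0,0,0],[0.25,-0.09,0.1,0,0,0,0],[0.35,-0.09,0.2,0,0,0,0],[0.35,-0.09,0.2,0,0,0,0],[0.35,-0.09,0.2,0,0,0,0]]'
cat > ov.py <<'E'
from h import *
import sys
def ov(tag,W=None):
    s=telemetry.get_state(); p=s['eef_pos']; A=R.from_quat(s['tcp_rot']).as_matrix()
    th=np.arctan2(A[1,0],A[0,0])-np.pi/2
    for n,sl in (('top',(160,280,190,430)),('scene',(90,310,230,470))):
        c=cam(n); im=cv2.resize(c[0]['pixels'][:,:,::-1],None,fx=3,fy=3,interpolation=cv2.INTER_CUBIC)
        st=[P+[0,0,p[2]-.037] for P in place(STK,p[0],p[1],th)]
        for parts in (st,place(DIV,DVP[0],DVP[1],np.radians(DVP[2]))):
            for P in parts:
                h=cv2.convexHull(((proj(c,P)+.5)*3-.5).astype(np.float32)).astype(np.int32); cv2.polylines(im,[h],True,(255,0,255),1)
        a,b,d,e=[v*3 for v in sl]; cv2.imwrite(f'pics/{tag}_{n}.png',im[a:b,d:e])
    print('stick pt in div',np.round(w2div(p)*1e3,1),'z',p[2],'yaw rel',np.degrees(th)-DVP[2])
if __name__=='__main__': ov(sys.argv[1])
E
python3 ov.py a; python3 -c "
from h import *
x,y=div2w(-.042,-.330)
go(x,y,.039,81.1)"
```

```text
time: 6.05
eef_pos: [0.4903, -0.111, 0.0512]
tcp_rot: [0.76, 0.65, -0.0, -0.0]
contact_force: [1.1, -1.1, -1.3]
opening: 0.199
stick pt in div [ -43.1 -346.8] z 0.05119581780332584 yaw rel -0.016164514920163242
shift [ 0.116 -0.001  0.088] turn [ 0.001   0.0005 -0.0007] pos [ 491.4 -111.8   52.3] phi 81.04 t 6.15 F [-0.2 -0.3 -1.4] op 0.198
```

View pics/a_top.png

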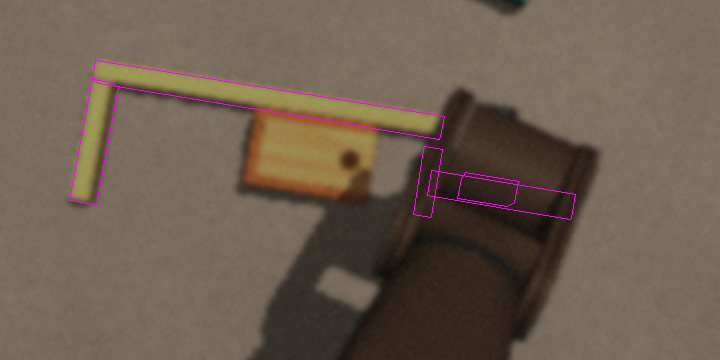

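View pics/a_scene.png

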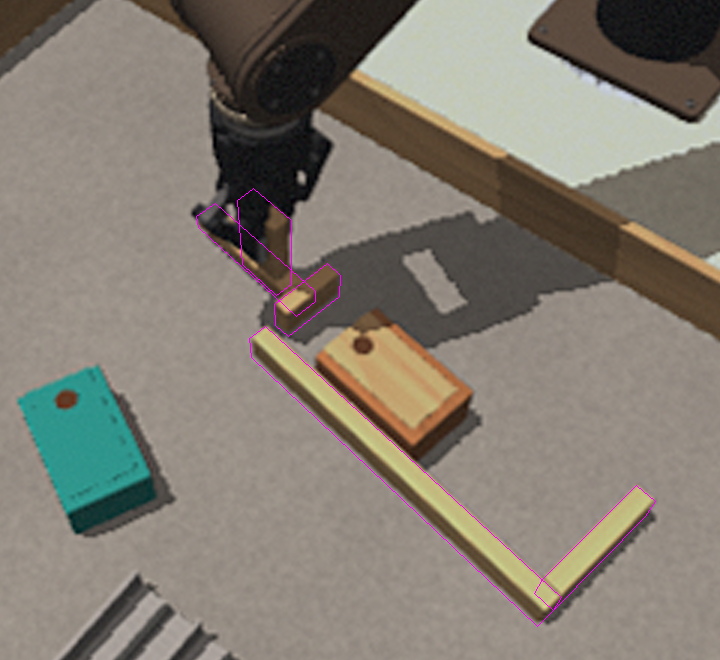

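```bash
python3 -m crank '[[0.05,0,0.05,0,0,0,0],[0.1,0,0.08,0,0,0,0],[0.16,0,0.085,0,0,0,0],[0.2,0,0.085,0,0,0,0],[0.22,0,0.085,0,0,0,0],[0.22,0,0.085,0,0,0,0]]'; python3 -c "
from h import *
x,y=div2w(-.042,-.312)
go(x,y,.039,81.1);print(w2div(telemetry.get_state()['eef_pos']))"
```

```text
time: 6.75
eef_pos: [0.4961, -0.0776, 0.0387]
tcp_rot: [0.76, 0.65, 0.0, 0.0]
contact_force: [-0.2, -0.1, -1.3]
opening: 0.199
shift [ 0.006  0.003 -0.002] turn [0.0002 0.0001 0.0005] pos [496.1 -77.6  38.7] phi 81.15 t 6.75 F [-0.2 -0.1 -1.3] op 0.199
[-0.04248186 -0.31289683]
```

```bash
python3 -m crank '[[0.03,0,0,0,0,0,0],[0.05,0,0,0,0,0,0],[0.07,0.004,0,0,0,0,0],[0.09,0.008,0,0,0,0,0],[0.11,0.012,0,0,0,0,0],[0.13,0.016,0,0,0,0,0],[0.15,0.02,0,0,0,0,0],[0.17,0.024,0,0,0,0,0],[0.19,0.028,0,0,0,0,0]]'; python3 -c "
from h import *
x,y=div2w(-.038,-.25)
go(x,y,.039,81.1);print(w2div(telemetry.get_state()['eef_pos']), w2div(telemetry.get_state()['contact_force']/1+np.r_[DVP[:2],0]))"; python3 ov.py b
```

```text
time: 7.65
eef_pos: [0.5041, -0.0503, 0.0383]
tcp_rot: [0.76, 0.65, -0.0, -0.0]
contact_force: [-2.6, -2.5, -1.5]
opening: 0.201
shift [ 0.232  0.005 -0.005] turn [-0.0007  0.     -0.0001] pos [504.1 -50.3  38.3] phi 81.09 t 7.65 F [-2.6 -2.5 -1.5] op 0.201
[-0.03882204 -0.2847813 ] [-2.19366882 -2.91186306]
stick pt in div [ -38.8 -284.8] z 0.03828371850871947 yaw rel -0.0060906478505184936
```

View pics/b_scene.png

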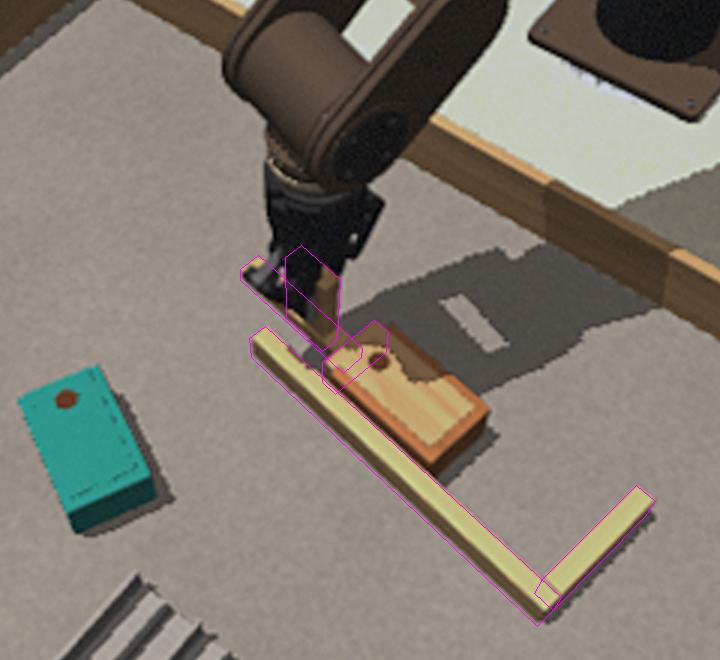

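View pics/b_top.png

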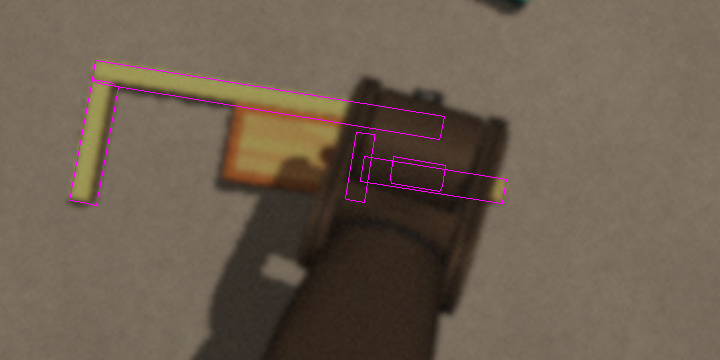

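```bash
python3 -m crank '[[0.04,0.002,0,0,0,0,0],[0.08,0.003,0,0,0,0,0],[0.12,0.004,0,0,0,0,0],[0.16,0.005,0,0,0,0,0],[0.2,0.006,0,0,0,0,0],[0.24,0.007,0,0,0,0,0],[0.28,0.008,0,0,0,0,0],[0.32,0.009,0,0,0,0,0],[0.36,0.01,0,0,0,0,0],[0.4,0.011,0,0,0,0,0],[0.44,0.012,0,0,0,0,0],[0.48,0.013,0,0,0,0,0]]'; python3 -c "
from h import *
x,y=div2w(-.037,-.17)
go(x,y,.039,81.1);print(w2div(telemetry.get_state()['eef_pos']), w2div(telemetry.get_state()['contact_force']/1+np.r_[DVP[:2],0]))"; python3 ov.py d
```

```text
time: 8.95
eef_pos: [0.5176, 0.0207, 0.0386]
tcp_rot: [0.76, 0.65, -0.0, -0.0]
contact_force: [-2.3, -2.1, -1.3]
opening: 0.199
shift [ 0.283 -0.003 -0.003] turn [-0.0001 -0.     -0.0002] pos [517.6  20.7  38.6] phi 81.09 t 8.95 F [-2.3 -2.1 -1.3] op 0.199
[-0.03649991 -0.21248555] [-1.95431504 -2.43644766]
stick pt in div [ -36.5 -212.5] z 0.03855508613903087 yaw rel -0.014375021284756428
```

View pics/d_scene.png

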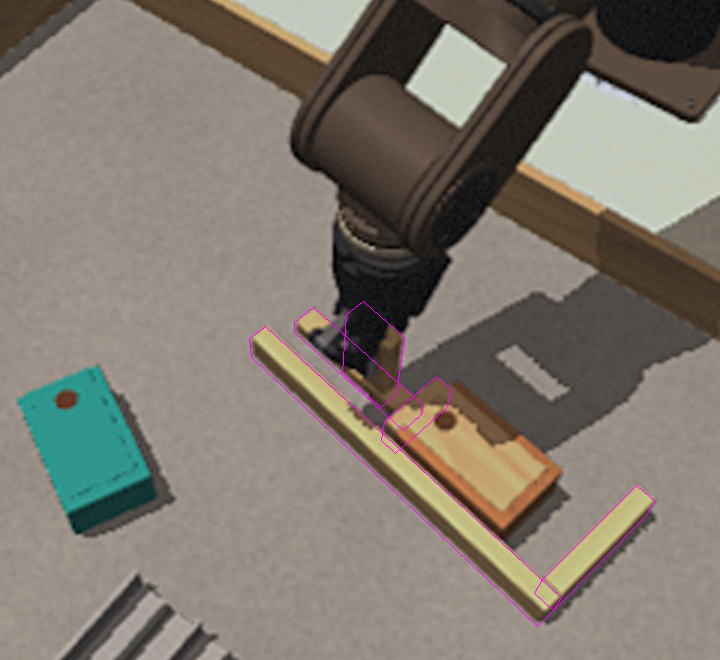

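View pics/d_top.png

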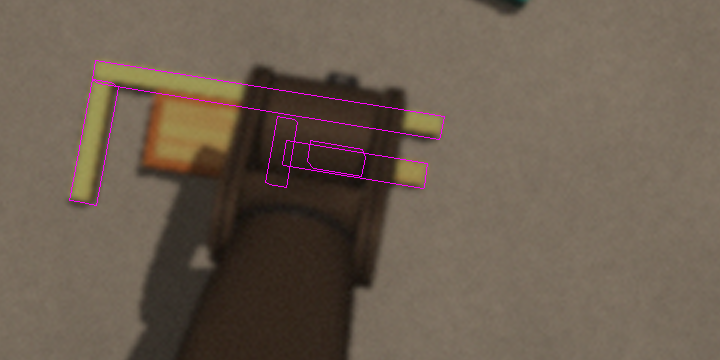

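```bash
python3 -m crank '[[0.04,0.001,0,0,0,0,0],[0.08,0.002,0,0,0,0,0],[0.12,0.003,0,0,0,0,0],[0.16,0.004,0,0,0,0,0],[0.19,0.004,0,0,0,0,0],[0.22,0.005,0,0,0,0,0],[0.24,0.005,0,0,0,0,0],[0.25,0.005,0,0,0,0,0]]'; python3 -c "
from h import *
print(w2div(telemetry.get_state()['eef_pos']), w2div(telemetry.get_state()['contact_force']/1+np.r_[DVP[:2],0]))"; python3 -m crank '[[0.007,0,0,0,0,0,0],[0.013,0,0,0,0,0,0],[0.02,0,0,0,0,0,0],[0.026,0,0,0,0,0,0]]';  python3 -c "
from h import *
print(w2div(telemetry.get_state()['eef_pos']), w2div(telemetry.get_state()['contact_force']/1+np.r_[DVP[:2],0]))"
```

```text
time: 9.85
eef_pos: [0.5243, 0.0574, 0.0387]
tcp_rot: [0.76, 0.65, 0.0, 0.0]
contact_force: [-0.8, -3.3, -0.1]
opening: 0.2
[-0.0355294  -0.17517978] [-0.28397756 -3.34885004]
time: 10.25
eef_pos: [0.5248, 0.061, 0.0387]
tcp_rot: [0.76, 0.65, 0.0, 0.0]
contact_force: [-0.7, -3.5, 0.7]
opening: 0.2
[-0.03553344 -0.1716042 ] [-0.12696492 -3.56016467]
```

Force hasn't risen yet, so I'll creep on until the stop is felt.

```bash
python3 -m crank '[[0.007,0,0,0,0,0,0],[0.013,0,0,0,0,0,0],[0.013,0,0,0,0,0,0]]';python3 -m crank '[[0.007,0,0,0,0,0,0],[0.013,0,0,0,0,0,0],[0.013,0,0,0,0,0,0]]'; python3 -c "
from h import *
print(w2div(telemetry.get_state()['eef_pos']), w2div(telemetry.get_state()['contact_force']/1+np.r_[DVP[:2],0]))"
```

```text
time: 10.55
eef_pos: [0.5251, 0.063, 0.0386]
tcp_rot: [0.76, 0.65, 0.0, 0.0]
contact_force: [-0.7, -3.4, 0.2]
opening: 0.199
time: 10.85
eef_pos: [0.5252, 0.0631, 0.0388]
tcp_rot: [0.76, 0.65, -0.002, 0.001]
contact_force: [-2.4, -9.8, 2.4]
opening: 0.203
[-0.03552495 -0.16941048] [ -0.81415726 -10.0597132 ]
```

```bash
python3 -m crank '[[0.005,0.003,0,0,0,0,0],[0.01,0.003,0,0,0,0,0],[0.01,0.003,0,0,0,0,0]]'; python3 -c "
from h import *
print(w2div(telemetry.get_state()['eef_pos']), w2div(telemetry.get_state()['contact_force']/1+np.r_[DVP[:2],0]))"; python3 ov.py e
```

```text
time: 11.15
eef_pos: [0.5253, 0.0632, 0.039]
tcp_rot: [0.759, 0.651, -0.003, 0.001]
contact_force: [-5.8, -14.7, 4.1]
opening: 0.199
[-0.03541683 -0.16933532] [ -3.4985191  -15.44611894]
stick pt in div [ -35.4 -169.3] z 0.03895846176112974 yaw rel 0.11395090317119205
```

View pics/e_scene.png

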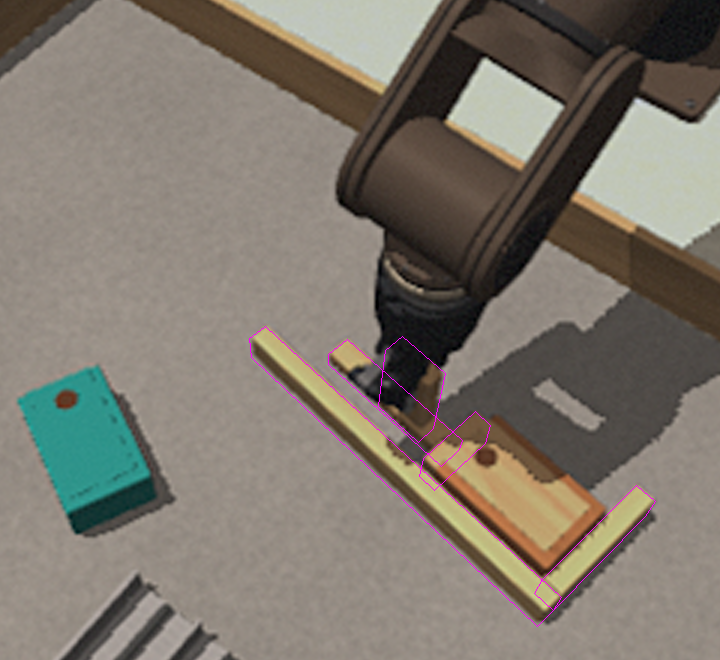

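View pics/e_top.png

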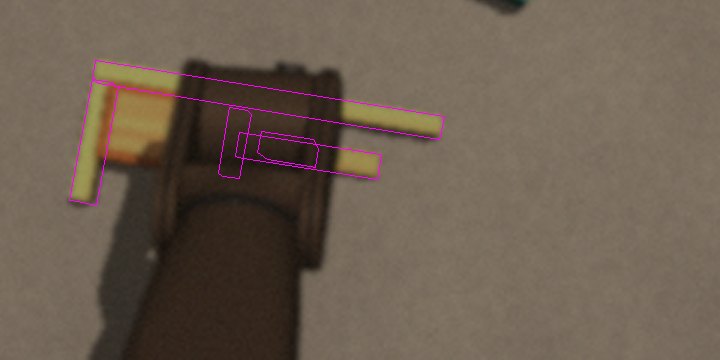

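The box is home: contact was felt at y=-169.4 mm, against -170 expected. Now I'll back straight off, then move away from the rail.

```bash
python3 -m crank '[[-0.02,-0.003,0,0,0,0,0],[-0.08,-0.005,0,0,0,0,0],[-0.16,-0.02,0,0,0,0,0],[-0.3,-0.1,0,0,0,0,0],[-0.45,-0.2,0,0,0,0,0],[-0.6,-0.3,0,0,0,0,0],[-0.7,-0.36,0,0,0,0,0],[-0.7,-0.36,0,0,0,0,0],[-0.7,-0.36,0,0,0,0,0]]'; python3 -c "
from h import *
p=telemetry.get_state()['eef_pos'];go(p[0],p[1],.037,81.1);print(w2div(p))"; python3 see.py 2>/dev/null >/dev/null; python3 ov.py f;  python3 - <<'E'
from joint import *
c=[cam('top'),cam('scene')]; ms=masks(c,EXT)
for s in ((0,1),(0,),(1,)):
    v,f=jfit(c,ms,[587,225,-8.9,561,165,-8.9],s); print(s,np.round(v,1),round(f,3),rel(v))
E
```

```text
time: 12.15
eef_pos: [0.4564, -0.0293, 0.0387]
tcp_rot: [0.76, 0.649, 0.0, 0.0]
contact_force: [0.6, -0.1, -2.5]
opening: 0.199
shift [-0.    -0.     0.011] turn [ 0.0004 -0.0004 -0.001 ] pos [456.4 -29.3  38.7] phi 81.01 t 12.15 F [ 0.6 -0.1 -2.5] op 0.199
[-0.08916266 -0.27131835]
stick pt in div [ -88.7 -270.8] z 0.038772242187770575 yaw rel -0.004697060610268977
(0, 1) [584.9 225.6  -8.6 542.2 177.8 -10.6] 0.503 [-35.  -53.7  -2. ]
(0,) [588.1 226.5  -9.1 542.9 178.7  -8.4] 0.335 [-37.1 -54.3   0.6]
(1,) [583.7 224.4  -8.8 541.9 175.6  -6.8] 0.116 [-33.8 -54.6   2. ]
```

View pics/f_scene.png

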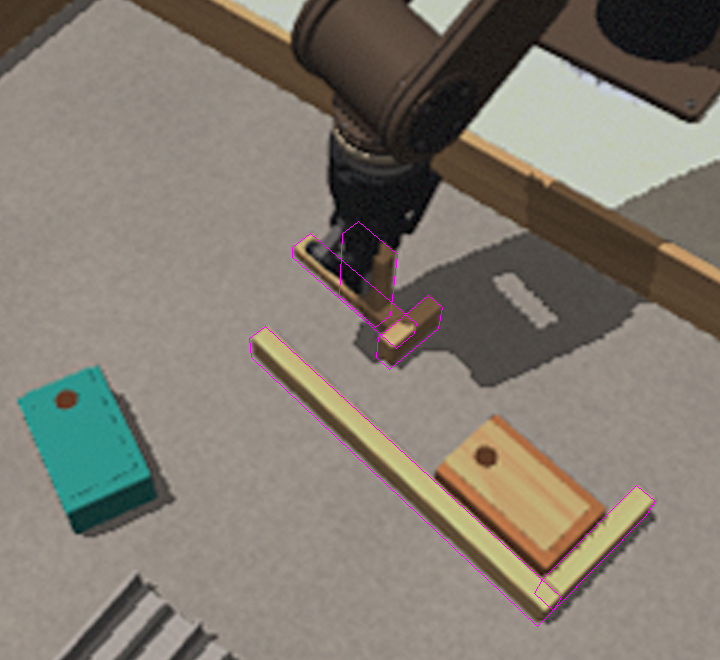

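View pics/f_top.png

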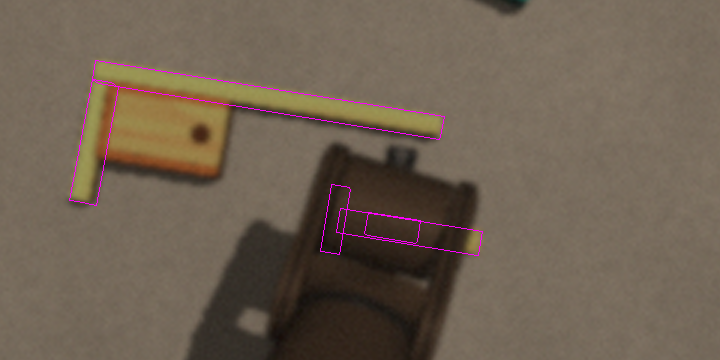

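Box is home. Next I'll lower the stick until the floor is felt.

```bash
python3 -m crank '[[0,0,0.006,0,0,0,0],[0,0,0.012,0,0,0,0],[0,0,0.012,0,0,0,0]]';python3 -m crank '[[0,0,0.004,0,0,0,0],[0,0,0.004,0,0,0,0]]'
```

```text
time: 12.75
eef_pos: [0.4567, -0.0289, 0.0371]
tcp_rot: [0.76, 0.65, 0.0, -0.0]
contact_force: [-0.7, 1.1, 2.2]
opening: 0.207
time: 12.95
eef_pos: [0.4567, -0.0289, 0.0371]
tcp_rot: [0.76, 0.65, 0.0, -0.0]
contact_force: [-2.8, 2.6, 5.2]
opening: 0.2
```

```bash
python3 -m crank '[[0,0,-0.004,0,0,0,0],[0,0,-0.004,0,0,0,0.25],[0,0,-0.004,0,0,0,0.35],[0,0,-0.004,0,0,0,0.5],[0,0,-0.004,0,0,0,0.8],[0,0,-0.004,0,0,0,0.8],[0,0,-0.004,0,0,0,0.8],[0,0,-0.004,0,0,0,0.8]]' 20; python3 ov.py g
```

```text
time: 13.75
eef_pos: [0.4564, -0.0291, 0.0368]
tcp_rot: [0.76, 0.65, -0.0, 0.0]
contact_force: [-0.8, -0.3, -0.1]
opening: 0.8
stick pt in div [ -89.2 -271.2] z 0.0367657652485263 yaw rel -0.014555624715759663
```

View pics/g_scene.png

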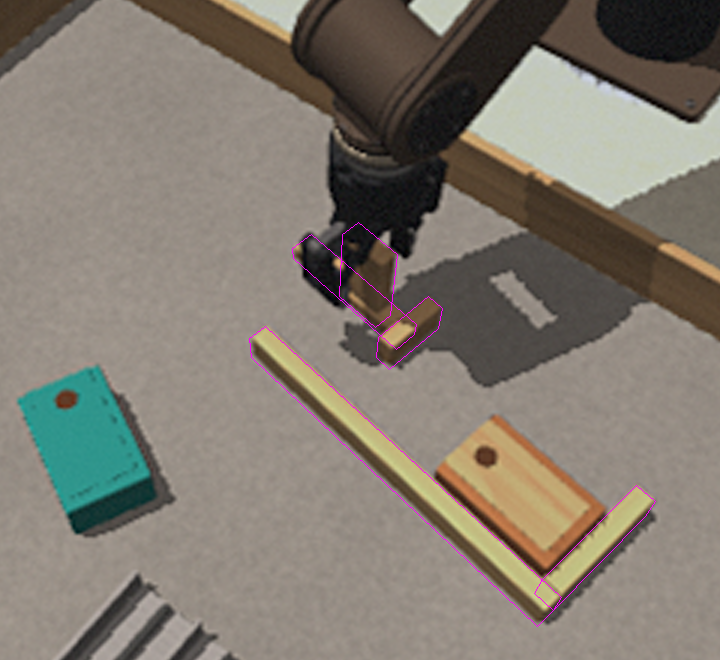

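Released and standing, with the fingers clear of the tab. I'll rise straight up, then move aside for an unobstructed check.

```bash
python3 -m crank '[[0,0,-0.1,0,0,0,0.8],[0,0,-0.2,0,0,0,0.8],[0,0,-0.4,0,0,0,0.8],[0,0,-0.7,0,0,0,0.8],[0,0,-0.95,0,0,0,0.8],[0,0,-0.95,0,0,0,0.8]]'; python3 -m crank '[[-0.3,0,0,0,0,0,0.8],[-0.6,0,0,0,0,0,0.8],[-1,0,0,0,0,0,0.8],[-1,0,0,0,0,0,0.8],[-1,0,0,0,0,0,0.8]]'
python3 - <<'E'
from joint import *
c=[cam('top'),cam('scene')]; save(c[1],'end_s.png'); save(c[0],'end_t.png')
ms=masks(c,([205,172,345,238],[310,192,455,302]))
# remove stick from masks
P=place(STK,.4565,-.029,np.radians(-8.9))
for i in (0,1): ms[i]*=1-(cv2.dilate(sil(c[i],P),np.ones((5,5)))>0)
for s in ((0,1),(0,),(1,)):
    v,f=jfit(c,ms,[586,225,-8.9,543,176,-8.9],s); print(s,np.round(v,1),round(f,3),rel(v))
E
```

```text
time: 14.45
eef_pos: [0.4602, -0.0301, 0.1859]
tcp_rot: [0.76, 0.65, 0.004, 0.005]
contact_force: [0.8, 0.3, 0.3]
opening: 0.802
time: 14.95
eef_pos: [0.4325, -0.1784, 0.1785]
tcp_rot: [0.761, 0.649, -0.0, -0.001]
contact_force: [-0.1, 0.3, 1.1]
opening: 0.797
(0, 1) [586.5 225.2  -9.  542.2 176.8  -8.6] 0.097 [-36.2 -54.7   0.4]
(0,) [588.  225.9  -9.1 542.6 177.9  -9.1] 0.018 [-37.3 -54.6  -0.1]
(1,) [583.5 224.5  -8.8 541.8 175.6  -7.5] 0.021 [-33.7 -54.7   1.3]
```

View pics/end_s.png

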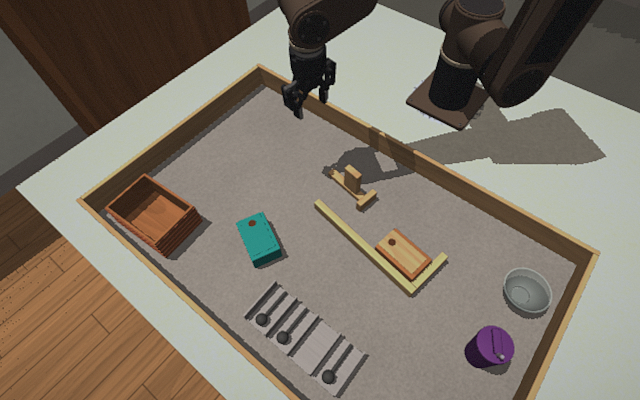

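View pics/end_t.png

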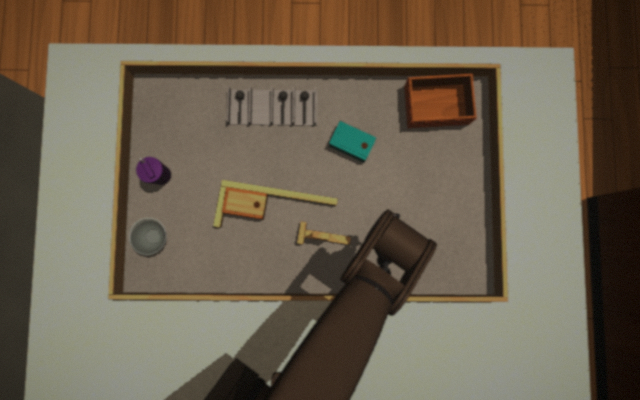

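The box sits in the corner at top (245,203) and scene (404,254), and the stick stands upright at top (322,235). The robot touches nothing, so I'm handing in.

```bash
python3 -c "
from plant import ticket
print(ticket.sign_off())"
```

```text
the job is handed in; nothing more can be done
None
```

The job is done and handed in, at about 15 s on the robot's clock. I gripped the push stick by its tab and slid the wooden box about 135 mm along the rail with the stick's head, leaning slightly toward the rail. I stopped once it was against the end stop, where the push force rose to about 15 N. Then I backed off, lowered the stick until I felt the floor, and let go.

**Box:** the final fit from both cameras puts it at (-36, -54.7) mm from the divider corner, against (-35, -55) for home.

**Disagreement:** the two cameras differ in x, giving -37.3 mm from the top and -33.7 mm from the scene camera. They differed by about the same amount before the push, so I put it down to calibration. The scene camera alone also shows the box turned 1.3°, while the top camera shows none. One earlier fit had the stick's head in the way, so I discounted it.

**Stick and robot:** the stick stands upright on its flat underside, clear of the rail and the box. The gripper is clear of everything, and contact force read near zero.

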